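# Slide a tin round the jars and press it against a sprung date stamp

### The arm

A 6-joint arm with a two-finger parallel gripper is mounted at the origin on a cart in front of the work surface, level with it; the furniture and walls round the work are solid. World frame = base frame: x ahead of the robot, y to its left, z up, the work surface at z = 0. Lengths are in m, angles in degrees, forces in N, time in s.
With the tool pointing down it reaches from about 0.375 to 0.9 m from the base axis. Payload 3.1 kg.
Tool frame: the origin (TCP) lies at the very end of the fingers, on their centre line; the grasp point (between the pads) lies 19 mm behind it (bot.hold_point_z is the z of the grasp point in the tool frame, in m); z points along the fingers, y is the line along which they close (so a half turn about z gives the same grasp; the last joint's range is limited). The gripper opens to 87 mm and grips with 3 to 60 N. Pads are 19 mm wide; open, the fingers measure 117 mm over their backs; the gripper's body (75 mm by 190 mm) begins 51 mm behind the grasp point.
Start: joints at [64.83, 30.224, 82.088, -0, 67.689, -10.227], TCP at [0.161, 0.604, 0.223] pointing down, gripper open.
Joint ranges: [-176.69, 176.69], [-43.24, 126.21], [12.49, 139.97], [-82, 262], [0, 151.66], [-163.58, 163.58]. Speed limits (degrees/s): [159.86, 159.86, 180, 180, 180, 180].

### API

Orientations are given as a 3x3 rotation matrix whose columns are the frame's x, y, z axes.
In Python, from rig import bot, capture, camera_model gives the robot as it stands.
- The arm moves only by the tool apply_moves, never from a script. Its argument "plan" is text: rows parted by semicolons, each of 6 numbers parted by spaces: the shift along the tool's x, y, z in units of 0.05 m (1.0 is 0.05 m), then the turn, a rotation vector about the tool's x, y, z in units of 360 degrees (1.0 is 360 degrees). In form: dx dy dz ax ay az; .... A call has 1 to 10 rows; each row shifts and turns the commanded pose from where the row before left it, along the tool's axes as they then stand; what a row does not reach is not made up. A row lasts 1/12 s, in which the tool goes at most 41.7 mm and 7.16 degrees, less where a joint would pass 70% of its speed; a pose out of reach is approached as far as the arm can. A call with a number of a shift or a turn outside -1 to 1 is refused whole. A call with a gripper value outside its range is refused whole. "gripper" is the gripper command: -1 is shut, 1 is fully open, values between are in proportion, set as the call begins (left out, the last holds). The fingers move at their own pace and stop on an object; the grip force is fixed at half the most. Time passes only in rows, so rows that do not move let the fingers close. It gives the time, the measured TCP pose, the force, the opening and the grip force at its end, in the units of the state.
- bot.read_state(): the state, without advancing time (a new reading comes with each control period).
- capture(name): name is "scene" or "side" or "wrist"; returns the picture (400x640x3 uint8, red, green, blue); there is no depth.
- camera_model(name): a dict with "vertical_fov" (degrees; the focal length in pixels is half the picture's height over the tangent of half this angle, whatever the lens; pixels are square), "cx", "cy" (the principal point, pixels), "position" and "rotation" of the camera in the world; the wrist camera has in their place "hand_eye" (4x4, takes a point from camera to tool coordinates, whose origin is the TCP and whose axes are the flange's). Camera axes: x right, y down, z forward; pixel columns grow to the right and rows downward; lengths in m; the calibration is good to about 2 mm. A picture is of the moment at which its call begins: read the wrist's pose just before it. camera_model takes no time and is no camera call.
- bot.hand_in(): hands the job in; it is judged then, once.
The state is a dict: "time_s": time; "joint_positions": joint angles; "qvel": joint speeds; "tau": joint torques, N m; "position": TCP position; "tcp_rot": TCP orientation; "force": force on the tool from outside, world axes, zero at the start; "moment": the same for the moment, N m; "opening": opening from 0.0 (shut) to 1.0 (fully open); "grasp_force": force on a finger pad.
Only numpy, scipy, OpenCV 4.12 (cv2) and the standard library are available. Lean on these libraries where they do the work, as an engineer would, in place of code of your own. Each camera call takes 0.05 s, during which the arm holds its last target. There are 200 camera calls.

### The job

The tin needs its date stamp. Keeping it standing flat on the worktop, push it round the mug stand, the jars and the garlic without touching any of them and into the guide rails of the stamping stand, then press it steadily against the sprung stamp with about 10 newtons for a good second - never 18 or more, that ruins the stamp. Then draw the hand back gently and leave the tin standing between the rails.

Things in the scene. Friction and masses are not known exactly. Their poses are not given: they have to be found in the camera images.
- tin: closed low tin with a printed blue band, 75 mm diameter (radius 37.5), 58 mm tall, 0.2 to 0.4 kg; origin at the centre of its underside, z up. Smooth underside, friction coefficient about 0.3 (0.24 to 0.36): sliding it takes 0.5 to 1.5 N, which the hand feels on top of the stamp's force, and a third of any force with which the hand bears down on it comes on top.
- cradle: two parallel aluminium guide rails, 82 mm apart inside, 28 mm tall, 6 mm thick; the tin slides on the worktop between them. Origin on the worktop midway between the rails, +x is the push-in direction, z up. Straight from x = -18 to +80 mm; before that, to x = -40 mm, the mouths flare to about 100 mm inside. The tin's axis is within 14 mm of the origin when it meets the stamp.
- stamper: grey stamp unit fixed between the far ends of the rails, 84 mm wide, 66 mm tall, with a low black knob on top (76 mm); same origin and axes as cradle, its housing begins at x = 70 mm. It carries the spring-loaded stamp. The robot presses only by way of the tin and does not touch this unit.
- sugar_jar: glass jar of sugar with red lid, 95 mm diameter, 151 mm tall, 0.66 kg, standing loose; origin at the centre of its underside. Must not be touched.
- coffee_jar: glass jar of coffee with yellow lid, 88 mm diameter, 190 mm tall, 0.82 kg, standing loose; origin at the centre of its underside. Must not be touched.
- garlic: loose bulb of garlic, 54 mm across, 53 mm tall, near the robot's edge of the worktop; origin at the centre of its underside. Must not be touched. One of the two large jars faces it across a clear gap of about 130 mm, through which the tin passes.
- stamp_mid (a point): middle of the stamp's face at its middle depth setting, 37.5 mm in x from the cradle's origin, 30 mm up: an upright rubber pad 46 x 32 mm in a red holder. The true face stands up to 14 mm nearer or farther (along the cradle's x), new each time and not measured: find it by feel. Its stiff spring gives about 6 N per mm, for 4 mm at most.
- mug_tree: white mug stand that belongs to the room and never moves: flat round foot 120 mm across, thin central post about 350 mm tall, two mugs hanging from about 0.12 m up that reach 100 mm from the post, mostly to the left and right; origin on the worktop under the post. Must not be touched.
Mind the look-alikes: they are no part of the job. Of the things that look like the cradle, the larger one is meant.

How it is judged (in metres and radians):
On the way, in this order (a step that is already met when the one before it is completed fails the run):
1. the tin, past the jars, stands in the mouth of the guide rails (x of tin in the frame of cradle between -0.05 and 0.02 m and y of tin in the frame of cradle between -0.008 and 0.008 m), for 0.02 s.
2. the tin is pressed squarely against the stamp with 5 to 15 N for 0.8 s (contact force between tin and stamper between 5 and 15 N and x of tin in the frame of cradle above -0.02 m and angle between tin's own z axis and vertical below 0.08 rad and y of tin in the frame of cradle between -0.006 and 0.006 m), for 0.8 s.
At the end, for the whole second after the job is handed in: the tin has been stamped and stands at rest, upright (within 0.05 rad) and flat on the worktop, between the guide rails (within 6 mm of their centre line, its axis within 30 mm outward and 25 mm inward of the cradle's origin) (x of tin in the frame of cradle between -0.03 and 0.025 m and y of tin in the frame of cradle between -0.006 and 0.006 m and angle between tin's own z axis and vertical below 0.05 rad and height (world z) of tin below 0.004 m and linear speed of tin below 0.01 m/s); the robot touches nothing.
It fails at once if the stamp is pressed with 18 N or more (contact force between tin and stamper above 18 N).
It fails at once if the robot touches the stamp unit or pushes on the rails (contact force between any of the fingers, the arm and stamper above 3 N or contact force between any of the fingers, the arm and cradle above 10 N).
It fails at once if the tin is lifted off the worktop or tipped (height (world z) of tin above 0.008 m or angle between tin's own z axis and vertical above 0.2 rad).
It fails at once if a jar, the garlic or the mug stand is touched or moved (contact force between any of tin, the fingers, the arm and sugar_jar above 0.5 N or contact force between any of tin, the fingers, the arm and coffee_jar above 0.5 N or contact force between any of tin, the fingers, the arm and garlic above 0.5 N or distance of any of sugar_jar, coffee_jar, garlic from where it was at the start of the episode above 0.006 m or contact force between any of tin, the fingers, the arm and mug_tree above 0.5 N).
It also fails if it takes over 72 s, if anything falls off the work surface, if the arm or the gripper's body presses on something with over 40 N, if the wrist force passes 120 N, or if a joint passes its speed limit or range.

## Working session

There is one attempt and no reset: what is moved stays moved. The work goes in short steps, Python scripts to look and compute and a tool call to move; the robot and the scene stay as the last step left them, time stands still between calls to the robot, and variables do not carry over. Pictures are saved under pics/ and viewed, at most 12 in all, crops included, and the job is handed in when it is done.

Besides the shell and the picture viewer there is one more tool, called after "Request:" as name(argument=value, ...) on one line, values as JSON. apply_moves: Moves the arm, as the interface text tells. Its arguments: {"type":"object","properties":{"plan":{"type":"string"},"gripper":{"type":"number"}},"required":["plan"]}

```bash
ls; mkdir -p pics
python3 - <<'E'
from rig import bot,capture,camera_model
import cv2,numpy as np
for n in("scene","side","wrist"):
    im=capture(n); cv2.imwrite(f"pics/{n}0.png",im[:,:,::-1]); print(n,camera_model(n))
s=bot.read_state();print(s)
E
```

```text
pics
scene {'vertical_fov': 53.81656170021467, 'cx': 322.1272210734569, 'cy': 202.29853270107876, 'position': array([0.22340543, 0.56159787, 0.62318879]), 'rotation': array([[-0.86248043, -0.32162982,  0.39074515],
       [-0.50580554,  0.57371585, -0.64421338],
       [-0.01697846, -0.75326249, -0.65750084]])}
side {'vertical_fov': 48.37297638057921, 'cx': 319.5883180608504, 'cy': 193.6459190505468, 'position': array([0.35165943, 0.81695562, 0.54076687]), 'rotation': array([[-0.97508595, -0.10950775,  0.19291307],
       [-0.22181491,  0.49056547, -0.84270022],
       [-0.00235428, -0.86449614, -0.50263395]])}
wrist {'vertical_fov': 64.9869847977152, 'cx': 314.2536569869316, 'cy': 201.68654661358835, 'hand_eye': array([[ 2.62091090e-04, -9.53442161e-01, -3.01575822e-01,
         8.26922733e-02],
       [ 9.99999576e-01, -1.63197430e-05,  9.20667010e-04,
        -9.59405310e-04],
       [-8.82724384e-04, -3.01575935e-01,  9.53441753e-01,
        -1.62603058e-01],
       [ 0.00000000e+00,  0.00000000e+00,  0.00000000e+00,
         1.00000000e+00]])}
{'time_s': 0.15, 'joint_positions': array([ 6.48299991e+01,  3.02667415e+01,  8.21381156e+01,  8.39524518e-04,
        6.76893360e+01, -1.02254382e+01]), 'qvel': array([ 0.02958517, -0.17761884, -0.28027125,  0.11733957,  0.00609232,
       -0.01927826]), 'tau': array([ 1.06898067e-03, -4.40431488e+01, -1.76843083e+01,  6.33961265e-02,
        5.52997633e-02, -1.13133613e-04]), 'position': array([0.16088946, 0.6033713 , 0.22180413]), 'tcp_rot': array([[-9.66174252e-01,  2.57889140e-01, -7.11461713e-04],
       [ 2.57889941e-01,  9.66173163e-01, -1.48211763e-03],
       [ 3.05173172e-04, -1.61546271e-03, -9.99998649e-01]]), 'force': array([-0.21456002,  0.53344276,  0.00302245]), 'moment': array([ 0.02825279, -0.01182077,  0.03175228]), 'grasp_force': 0.0, 'opening': 0.9993748255196022}
```

View pics/scene0.png

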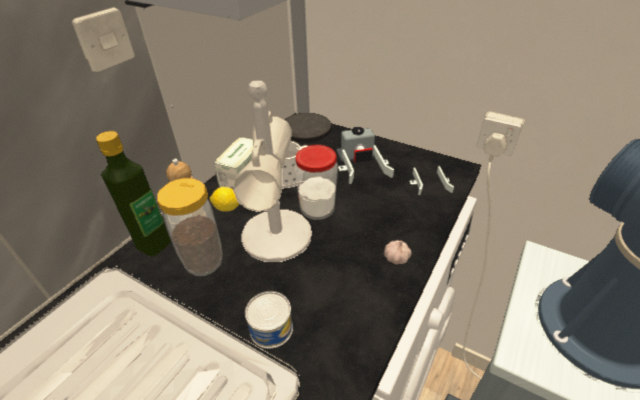

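View pics/side0.png

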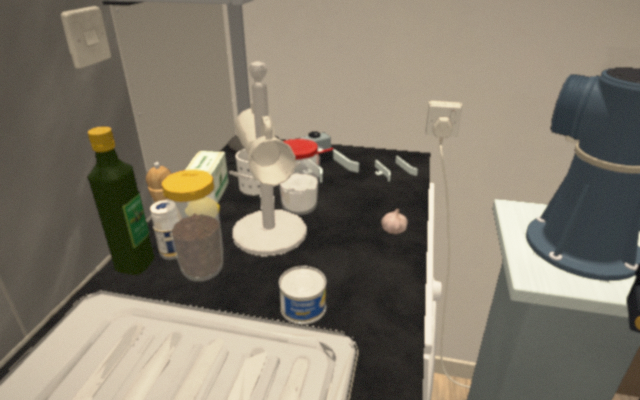

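The scene view shows the tin at (270,318), mug stand foot at (276,235), sugar jar at (317,182), coffee jar at (190,228) and garlic at (398,251). The cradle candidates are A, the rails at (347,165)/(383,162) with the grey stamper (358,140), and B, the small bare rails at (417,180)/(445,179). I choose A, as it is larger and has the stamper. The other tin-like things (white pot at (290,165), dark disc at (305,125)) are not the blue-banded tin. Next I measure by rays and take a close crop of the choice.

```bash
cat > h.py <<'E'
import cv2,numpy as np
from rig import bot,capture,camera_model
def cam(n,s=None):
    m=camera_model(n); f=200/np.tan(np.radians(m["vertical_fov"]/2))
    if n=="wrist":
        s=s or bot.read_state(); H=m["hand_eye"]; R=s["tcp_rot"]@H[:3,:3]; p=s["position"]+s["tcp_rot"]@H[:3,3]
    else: R,p=m["rotation"],m["position"]
    return f,m["cx"],m["cy"],R,p
def ray(c,u,v):
    f,cx,cy,R,p=c; d=R@np.array([(u-cx)/f,(v-cy)/f,1]); return p,d/np.linalg.norm(d)
def onz(c,u,v,z=0):
    p,d=ray(c,u,v); return p+d*(z-p[2])/d[2]
def two(c1,a,c2,b):
    p,d=ray(c1,*a);q,e=ray(c2,*b); t=np.linalg.lstsq(np.c_[d,-e],q-p,rcond=None)[0]
    A=p+d*t[0];B=q+e*t[1]; return (A+B)/2,np.linalg.norm(A-B)
def proj(c,P):
    f,cx,cy,R,p=c; q=R.T@(np.array(P)-p); return f*q[0]/q[2]+cx,f*q[1]/q[2]+cy
E
python3 - <<'E'
from h import *
np.set_printoptions(precision=3,suppress=True)
a=cv2.imread("pics/scene0.png");b=cv2.imread("pics/side0.png")
S,D=cam("scene"),cam("side")
P=lambda n,x:print(n,x)
P("tin top",two(S,(269,308),D,(303,281)))
P("tin top z",onz(S,269,308,.058));P("d",onz(D,303,281,.058))
P("foot",onz(S,276.5,235,.01));P("footD",onz(D,270,231,.01))
P("foot edges",[onz(S,242,235,.01)[:2],onz(S,312,235,.01)[:2]])
P("sugar lid",two(S,(316,158),D,(299,149)));P("sugarz",onz(S,316,158,.151))
P("sugarbase",[onz(S,318,217,0),onz(D,298,211,0)])
P("coffee lid",two(S,(184,194),D,(188,182)));
P("garlic",two(S,(398,252),D,(395,222)))
P("knob",two(S,(358,130),D,(316,134)))
for n,p in dict(rL_out=(352,180),rR_out=(391,176),dL=(421,191),dR=(452,190),edge1=(472,200),edge2=(440,250)).items():P(n,onz(S,*p,0))
im=np.hstack([cv2.resize(a[110:210,290:480],None,fx=4,fy=4,interpolation=cv2.INTER_CUBIC)])
cv2.imwrite("pics/c1.png",im)
E
```

```text
tin top (array([0.503, 0.281, 0.053]), np.float64(0.0007848914012590789))
tin top z [0.501 0.283 0.058]
d [0.501 0.287 0.058]
foot [0.62  0.102 0.01 ]
footD [0.622 0.1   0.01 ]
foot edges [array([0.685, 0.139]), array([0.553, 0.064])]
sugar lid (array([ 0.589, -0.021,  0.146]), np.float64(0.0019885144381126766))
sugarz [ 0.587 -0.016  0.151]
sugarbase [array([0.576, 0.   , 0.   ]), array([ 0.59 , -0.003,  0.   ])]
coffee lid (array([0.711, 0.228, 0.182]), np.float64(0.003300902716925052))
garlic (array([0.37 , 0.029, 0.023]), np.float64(0.0013762269986778595))
knob (array([ 0.611, -0.27 ,  0.078]), np.float64(0.002271303974450322))
rL_out [ 0.571 -0.162  0.   ]
rR_out [ 0.49  -0.226  0.   ]
dL [ 0.402 -0.205  0.   ]
dR [ 0.337 -0.246  0.   ]
edge1 [ 0.284 -0.232  0.   ]
edge2 [ 0.301 -0.039  0.   ]
```

View pics/c1.png

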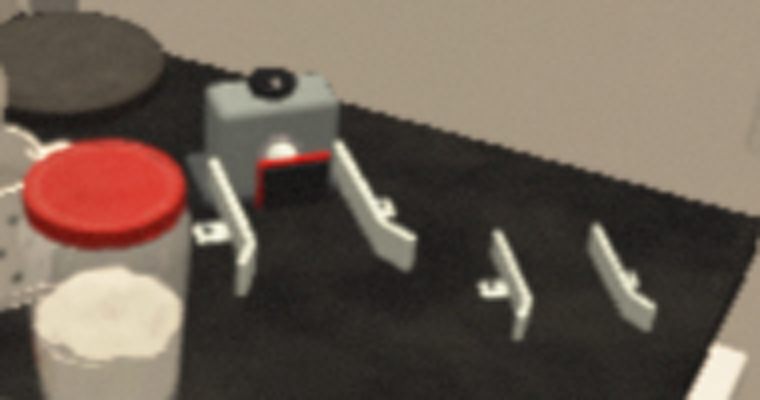

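The crop confirms A: larger rails flanking the grey stamp unit with the red holder at zoomed (290,180), flare tips at about px (351,183) and (392,177). B is a bare small copy. I'll turn the hand square to the world, then survey with the wrist camera.

Request:
apply_moves(plan="0 0 0 0 0 -0.0139;0 0 0 0 0 -0.0139;0 0 0 0 0 -0.0138;-0.55 -0.55 0 0 0 0;-0.55 -0.55 0 0 0 0;-0.55 -0.55 0 0 0 0;-0.55 -0.55 0 0 0 0;-0.55 -0.55 0 0 0 0;-0.55 -0.55 0 0 0 0;-0.55 -0.55 0 0 0 0", gripper=1)

```text
time_s: 0.98
position: [0.3546, 0.4099, 0.2224]
tcp_rot: [[-1.0, -0.001, -0.0], [-0.001, 1.0, -0.0], [0.0, -0.0, -1.0]]
force: [0.3, 0.2, 0.0]
opening: 0.999
grasp_force: 0.0
```

Request:
apply_moves(plan="-0.5 -0.55 0 0 0 0;-0.5 -0.55 0 0 0 0;-0.5 -0.55 0 0 0 0;-0.4 -0.55 0 0 0 0;0 0 0 0 0 0;0 0 0 0 0 0")

```text
time_s: 1.48
position: [0.4497, 0.3001, 0.2223]
tcp_rot: [[-1.0, 0.004, -0.001], [0.004, 1.0, 0.0], [0.001, 0.0, -1.0]]
force: [-0.3, 0.8, -0.1]
opening: 1.008
grasp_force: 0.0
```

Run:
```python
from h import *
np.set_printoptions(precision=3,suppress=True)
s=bot.read_state(); im=capture("wrist"); cv2.imwrite("pics/w1.png",im[:,:,::-1]); np.save("w1.npy",[s],allow_pickle=True); print(s["time_s"],s["position"],s["tcp_rot"],s["force"])
```

```text
1.4833 [0.45  0.3   0.222] [[-1.     0.004 -0.001]
 [ 0.004  1.     0.   ]
 [ 0.001  0.    -1.   ]] [-0.26   0.778 -0.109]
```

View pics/w1.png

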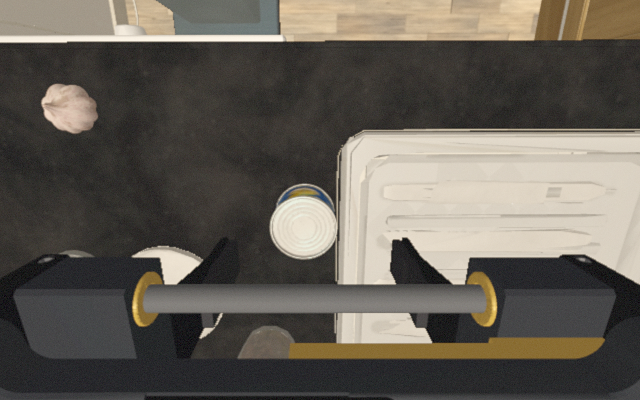

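Wrist view: tin top centre near (304,226), tray edge at column 338 close beside the tin, garlic at (70,108), foot at about (165,290).

Run:
```python
from h import *
np.set_printoptions(precision=4,suppress=True)
s=np.load("w1.npy",allow_pickle=True)[0]; W=cam("wrist",s);S=cam("scene");D=cam("side")
im=cv2.imread("pics/w1.png")
print("tin",onz(W,304,228,.058),two(W,(304,228),S,(269,308)),two(W,(304,228),D,(303,281)))
print("tin edge",onz(W,337,228,.058),"r",onz(W,270,228,.058))
print("garlic",two(W,(70,108),S,(398,252)),two(W,(70,108),D,(395,222)))
# tray corner: wrist (345,140) outer; scene corner(297,380)? 
for z in(0,.02,.04):print(z,"W edge",onz(W,338,228,z),onz(W,343,145,z),"S corner",onz(S,298,378,z),"D corner",onz(D,357,350,z), onz(D,340,340,z))
print("edge of worktop",onz(W,300,41,0))
```

```text
tin [0.501  0.2876 0.058 ] (array([0.4967, 0.2879, 0.0674]), np.float64(0.0009065782991012922)) (array([0.5006, 0.2877, 0.0589]), np.float64(5.524174499626558e-05))
tin edge [0.5012 0.3247 0.058 ] r [0.5009 0.2495 0.058 ]
garlic (array([0.3717, 0.0235, 0.015 ]), np.float64(0.0007686180829818371)) (array([0.3713, 0.0304, 0.0238]), np.float64(0.0008201880150946864))
0 W edge [0.525  0.3305 0.    ] [0.4163 0.3344 0.    ] S corner [0.4119 0.3371 0.    ] D corner [0.4003 0.3548 0.    ] [0.4288 0.3416 0.    ]
0.02 W edge [0.5168 0.3288 0.02  ] [0.4137 0.3326 0.02  ] S corner [0.4059 0.3443 0.02  ] D corner [0.3985 0.3719 0.02  ] [0.4259 0.3592 0.02  ]
0.04 W edge [0.5086 0.3272 0.04  ] [0.4111 0.3308 0.04  ] S corner [0.3998 0.3515 0.04  ] D corner [0.3967 0.389  0.04  ] [0.4231 0.3768 0.04  ]
edge of worktop [0.3019 0.284  0.    ]
```

Request:
apply_moves(plan="0 -0.8 0 0 0 0;0 -0.8 0 0 0 0;0 -0.8 0 0 0 0;0 -0.8 0 0 0 0;0 -0.8 0 0 0 0;0 -0.8 0 0 0 0;0 -0.8 0 0 0 0;0 -0.8 0 0 0 0;0 -0.6 0 0 0 0;0 0 0 0 0 0")

```text
time_s: 2.37
position: [0.45, -0.0519, 0.2228]
tcp_rot: [[-1.0, 0.002, 0.002], [0.002, 1.0, -0.002], [-0.002, -0.002, -1.0]]
force: [0.2, -0.2, -0.9]
opening: 1.001
grasp_force: 0.0
```

Run:
```python
from h import *
np.set_printoptions(precision=3,suppress=True)
s=bot.read_state(); im=capture("wrist"); cv2.imwrite("pics/w2.png",im[:,:,::-1]); np.save("w2.npy",[s],allow_pickle=True); print(s["time_s"],s["position"],s["force"],s["joint_positions"])
```

```text
2.3667 [ 0.45  -0.052  0.223] [ 0.208 -0.165 -0.86 ] [ -20.701   16.947  105.91    -0.105   56.993 -110.506]
```

View pics/w2.png

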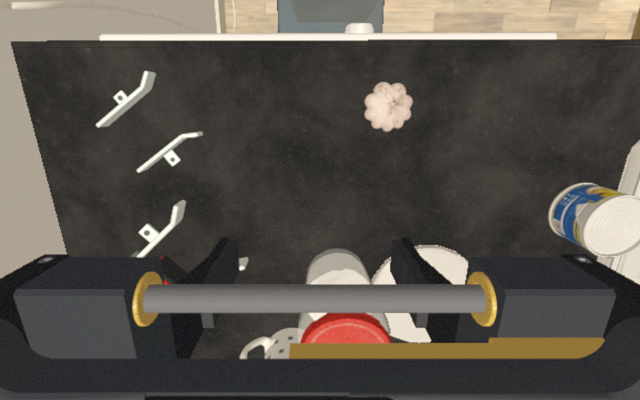

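Wrist view at y=-0.05: small decoy rails at (125,100)/(170,152), real near rail tip at (183,203), far rail tip at (243,264), garlic (388,107), sugar lid (345,335). I'll shift so the cradle sits in the clear upper part of the picture.

Request:
apply_moves(plan="0.2 -0.7 0 0 0 0;0.3 -0.7 0 0 0 0;0.3 -0.7 0 0 0 0;0.2 -0.7 0 0 0 0;0 -0.4 0 0 0 0;0 0 0 0 0 0;0 0 0 0 0 0")

```text
time_s: 3.0
position: [0.3994, -0.2071, 0.2224]
tcp_rot: [[-1.0, -0.001, -0.0], [-0.001, 1.0, 0.002], [0.0, 0.002, -1.0]]
force: [0.6, 0.5, -0.4]
opening: 0.999
grasp_force: 0.0
```

Run:
```python
from h import *
np.set_printoptions(precision=3,suppress=True)
s=bot.read_state(); im=capture("wrist"); cv2.imwrite("pics/w3.png",im[:,:,::-1]); np.save("w3.npy",[s],allow_pickle=True); print(s["time_s"],s["position"],s["force"],s["joint_positions"])
```

```text
3.0 [ 0.399 -0.207  0.222] [ 0.596  0.464 -0.431] [ -41.726   16.816  106.22     0.068   57.033 -131.811]
```

View pics/w3.png

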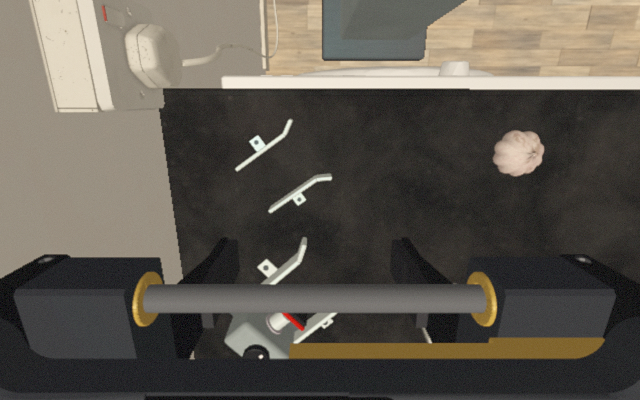

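The cradle is at (300,265)-(330,320), partly hidden by the fingers because the camera looks back toward the base. I need the hand further ahead.

Request:
apply_moves(plan="-0.7 0 0 0 0 0;-0.7 0 0 0 0 0;-0.7 0 0 0 0 0;-0.7 0 0 0 0 0;-0.4 0 0 0 0 0;0 0 0 0 0 0;0 0 0 0 0 0")

```text
time_s: 3.63
position: [0.5594, -0.2051, 0.2218]
tcp_rot: [[-1.0, -0.005, -0.002], [-0.005, 1.0, 0.002], [0.002, 0.002, -1.0]]
force: [-1.1, 0.5, -0.2]
opening: 1.001
grasp_force: 0.0
```

Run:
```python
from h import *
np.set_printoptions(precision=3,suppress=True)
s=bot.read_state(); im=capture("wrist"); cv2.imwrite("pics/w4f.png",im[:,:,::-1]); np.save("w4.npy",[s],allow_pickle=True); print(s["time_s"],s["position"],s["force"],s["joint_positions"])
W=cam("wrist",s);print([proj(W,p) for p in([.571,-.162,0],[.49,-.226,0],[.556,-.225,0],[.585,-.012,.151])])
c=im[60:260,180:440,::-1]; cv2.imwrite("pics/w4.png",cv2.resize(c,None,fx=3,fy=3,interpolation=cv2.INTER_CUBIC))
```

```text
3.6333 [ 0.559 -0.205  0.222] [-1.132  0.545 -0.161] [ -30.879   28.061   86.352    0.014   65.735 -121.178]
[(np.float64(348.7745565868768), np.float64(181.6803993643218)), (np.float64(297.2287806640646), np.float64(114.67499152550299)), (np.float64(298.6097641462853), np.float64(169.70522736629255)), (np.float64(551.8416086040017), np.float64(243.53095447872104))]
```

View pics/w4.png

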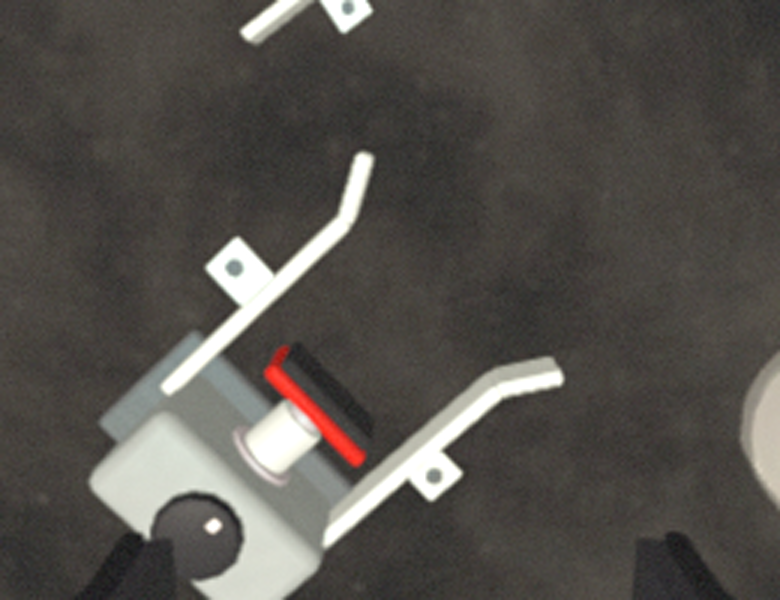

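The close view shows the cradle clearly: rail 1 top from zoomed (170,388) to (347,218) with tip (365,157), rail 2 top from (328,540) to (497,385) with tip (560,376), and the red stamp holder (275,355)-(360,460) in between. Next I fit lines to the rail tops.

Run:
```python
from h import *
np.set_printoptions(precision=4,suppress=True)
s=np.load("w4.npy",allow_pickle=True)[0]; W=cam("wrist",s)
im=cv2.imread("pics/w4f.png"); g=im.min(2)
def seg(a,b,w):
    m=np.zeros(g.shape,np.uint8); f=lambda p:(int(180+p[0]/3),int(60+p[1]/3)); cv2.line(m,f(a),f(b),255,w)
    v,u=np.where((m>0)&(g>185)); return np.array([onz(W,x,y,.028)[:2] for x,y in zip(u,v)])
L=[]
for a,b in(((185,372),(338,226)),((335,532),(485,403))):
    p=seg(a,b,9); vx,vy,x,y=cv2.fitLine(p.astype(np.float32),cv2.DIST_HUBER,0,.001,.001).ravel()
    d=np.array([vx,vy]); d*=np.sign(d[0]); L.append((d,np.array([x,y]))); 
    t=(p-[x,y])@d; n=(p-[x,y])@[-d[1],d[0]]
    print(len(p),d,np.degrees(np.arctan2(d[1],d[0])),x,y,"len",t.min(),t.max(),"w",np.percentile(n,[3,97]))
d=L[0][0]+L[1][0]; d/=np.linalg.norm(d); n=np.array([-d[1],d[0]])
print("yaw",np.degrees(np.arctan2(d[1],d[0])),"sep",(L[1][1]-L[0][1])@n)
mid=(L[0][1]+L[1][1])/2
# x positions along d of ends
for nm,q in dict(end1=(168,390),bend1=(347,218),tip1=(366,155),end2=(326,543),bend2=(495,388),tip2=(563,376)).items():
    P=onz(W,180+q[0]/3,60+q[1]/3,.028)[:2]; print(nm,P,"along",(P-mid)@d,"lat",(P-mid)@n)
P=onz(W,180+198/3,60+522/3,.076)[:2];print("knob",P,(P-mid)@d,(P-mid)@n)
print("mid",mid)
for q in((290,345),(372,440)):
  P=onz(W,180+q[0]/3,60+q[1]/3,.046)[:2];print("pad face edge top",P,(P-mid)@d,(P-mid)@n)
```

```text
483 [ 0.6792 -0.734 ] -47.22028 0.5388106 -0.26084408 len -0.04662739620118164 0.0478853113506249 w [-0.0047  0.0033]
443 [ 0.6765 -0.7365] -47.43046 0.6056286 -0.20252529 len -0.04491067135915397 0.04914436622924993 w [-0.0037  0.0057]
yaw -47.325375 sep 0.08865606
end1 [ 0.5748 -0.2975] along 0.05018081580107709 lat -0.04270106902611836
bend1 [ 0.5084 -0.2265] along -0.047062305802380335 lat -0.043466795579492505
tip1 [ 0.4858 -0.2194] along -0.06761553021352655 lat -0.05514887084462305
end2 [ 0.64   -0.2368] along 0.049744855920999476 lat 0.04634302240544971
bend2 [ 0.5734 -0.1693] along -0.045028587195791316 lat 0.04313151993008521
tip2 [ 0.5684 -0.1429] along -0.06780879026038561 lat 0.057360440579935695
knob [ 0.6101 -0.278 ] 0.05975771920705106 -0.00355540371382672
mid [ 0.5722 -0.2317]
pad face edge top [ 0.5526 -0.247 ] -0.0020487704503955877 -0.02484780912636243
pad face edge top [ 0.5891 -0.2171] 0.0007461293811255165 0.022322850607411588
```

Cradle origin is about (0.5525,-0.2104), push heading -47.3°. The tin is at (0.501,0.288) with the tray edge 3 mm beyond it in y, so I'll grip with the fingers mainly along world x, high on the tin and above the rails. Going back to the tin.

Request:
apply_moves(plan="0.74 0 0 0 0 0;0.74 0 0 0 0 0;0.7 0 0 0 0 0;0 0.8 0 0 0 0;0 0.8 0 0 0 0;0 0.8 0 0 0 0;0 0.8 0 0 0 0;0 0.8 0 0 0 0;0 0.8 0 0 0 0;0 0.8 0 0 0 0")

```text
time_s: 4.52
position: [0.4471, 0.0735, 0.2227]
tcp_rot: [[-1.0, -0.0, -0.002], [-0.0, 1.0, 0.0], [0.002, 0.0, -1.0]]
force: [0.9, 0.3, 0.4]
opening: 1.002
grasp_force: 0.0
```

Request:
apply_moves(plan="0 0.8 0 0 0 0;0 0.8 0 0 0 0;0 0.8 0 0 0 0;0 0.8 0 0 0 0;0 0.8 0 0 0 0;-0.5 0.26 0 0 0 0;-0.5 0 0 0 0 0;0 0 0 0 0 0.0185;0 0 0 0 0 0.0185;0 0 0 0 0 0.0185")

```text
time_s: 5.35
position: [0.4977, 0.2841, 0.2223]
tcp_rot: [[-0.938, 0.346, -0.003], [0.346, 0.938, -0.001], [0.002, -0.002, -1.0]]
force: [0.4, -0.5, -0.3]
opening: 1.0
grasp_force: 0.0
```

Request:
apply_moves(plan="0 0 0 0 0 0.0185;0 0 0 0 0 0.0185;0 0 0 0 0 0.0185;0 0 0 0 0 0.0185;0 0 0 0 0 0.0185;0 0 0 0 0 0.0185;0 0 0 0 0 0.0185;0 0 0 0 0 0.0185;0 0 0 0 0 0.0185;0 0 0 0 0 0")

```text
time_s: 6.18
position: [0.4976, 0.2839, 0.2226]
tcp_rot: [[-0.174, 0.985, -0.002], [0.985, 0.174, -0.001], [-0.0, -0.002, -1.0]]
force: [-0.4, 0.3, -1.0]
opening: 1.0
grasp_force: 0.0
```

Run:
```python
from h import *
np.set_printoptions(precision=4,suppress=True)
s=bot.read_state(); im=capture("wrist"); cv2.imwrite("pics/w5.png",im[:,:,::-1]); print(s["time_s"],s["position"],s["tcp_rot"],s["force"],s["joint_positions"])
W=cam("wrist",s); print(proj(W,[.501,.2876,.058]))
print("in tool:",s["tcp_rot"].T@(np.array([.501,.2876,.036])-s["position"]))
```

```text
6.1833 [0.4976 0.2839 0.2226] [[-0.1737  0.9848 -0.002 ]
 [ 0.9848  0.1737 -0.0007]
 [-0.0003 -0.0021 -1.    ]] [-0.3936  0.2526 -0.9902] [18.5333 26.2433 89.6177 -0.0006 64.2588  8.5303]
(np.float64(317.9311106486923), np.float64(180.21124223525766))
in tool: [0.0031 0.0043 0.1866]
```

View pics/w5.png

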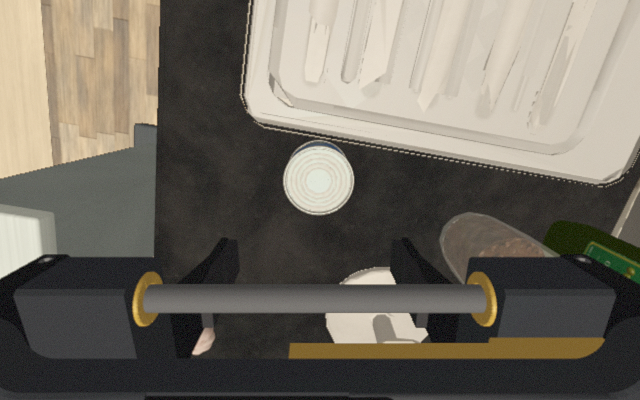

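The tin is centred at (319,180), matching the prediction (318,180). Descending and gripping.

Request:
apply_moves(plan="0.06 0.08 0 0 0 0;0 0 0.7 0 0 0;0 0 0.7 0 0 0;0 0 0.7 0 0 0;0 0 0.7 0 0 0;0 0 0.5 0 0 0;0 0 0.3 0 0 0;0 0 0.19 0 0 0;0 0 0 0 0 0;0 0 0 0 0 0")

```text
time_s: 7.07
position: [0.5034, 0.2884, 0.0332]
tcp_rot: [[-0.177, 0.984, 0.0], [0.984, 0.177, 0.0], [0.0, 0.0, -1.0]]
force: [-0.4, 0.5, 1.1]
opening: 1.002
grasp_force: 0.0
```

Request:
apply_moves(plan="0 0 0 0 0 0;0 0 0 0 0 0;0 0 0 0 0 0;0 0 0 0 0 0;0 0 0 0 0 0;0 0 0 0 0 0;0 0 0 0 0 0;0 0 0 0 0 0", gripper=0.6)

```text
time_s: 7.73
position: [0.503, 0.2883, 0.0343]
tcp_rot: [[-0.176, 0.984, 0.0], [0.984, 0.176, 0.0], [0.0, 0.0, -1.0]]
force: [-2.8, 0.1, 5.8]
opening: 0.859
grasp_force: 30.0
```

Request:
apply_moves(plan="0 0 -0.02 0 0 0;-0.04 -0.05 0 0 0 0;-0.08 -0.1 0 0 0 0;-0.1 -0.15 0 0 0 0;-0.12 -0.2 0 0 0 0;-0.12 -0.2 0 0 0 0;-0.12 -0.2 0 0 0 0;-0.1 -0.1 0 0 0 0;-0.04 -0.05 0 0 0 0;0 0 0 0 0 0")

```text
time_s: 8.57
position: [0.4569, 0.2425, 0.0343]
tcp_rot: [[-0.175, 0.985, -0.002], [0.985, 0.175, -0.001], [-0.001, -0.002, -1.0]]
force: [-1.1, -3.6, 4.7]
opening: 0.854
grasp_force: 30.0
```

Request:
apply_moves(plan="0 0 -0.012 0 0 -0.008;0 0 0 0 0 -0.016;0 0 0 0 0 -0.0185;0 0 0 0 0 -0.0185;0 0 0 0 0 -0.0185;0 0 0 0 0 -0.0185;0 0 0 0 0 -0.0185;0 0 0 0 0 -0.0185;0 0 0 0 0 -0.0185;0 0 0 0 0 -0.0185")

```text
time_s: 9.4
position: [0.4579, 0.2435, 0.0343]
tcp_rot: [[-0.953, 0.303, -0.001], [0.303, 0.953, -0.0], [0.0, -0.0, -1.0]]
force: [0.1, -0.4, -2.3]
opening: 0.857
grasp_force: 30.0
```

Request:
apply_moves(plan="0 0 0 0 0 -0.0185;0 0 0 0 0 -0.0185;0 0 0 0 0 -0.012;0 0 0 0 0 0;0 0 0 0 0 0")

```text
time_s: 9.82
position: [0.4577, 0.2435, 0.0343]
tcp_rot: [[-1.0, 0.008, -0.001], [0.008, 1.0, -0.0], [0.001, -0.0, -1.0]]
force: [0.7, -0.0, -2.8]
opening: 0.858
grasp_force: 30.0
```

Run:
```python
from h import *
np.set_printoptions(precision=4,suppress=True)
im=capture("scene"); a=im[150:380,180:480,::-1]; b=capture("side")[120:350,180:480,::-1]
cv2.imwrite("pics/g.png",cv2.resize(np.hstack([a,b]),(800,307)))
s=bot.read_state();print(s["position"],s["tcp_rot"],s["force"])
```

```text
[0.4576 0.2435 0.0343] [[-1.      0.0072 -0.0009]
 [ 0.0072  1.     -0.0003]
 [ 0.0009 -0.0003 -1.    ]] [-0.463  -0.1742 -3.2357]
```

View pics/g.png

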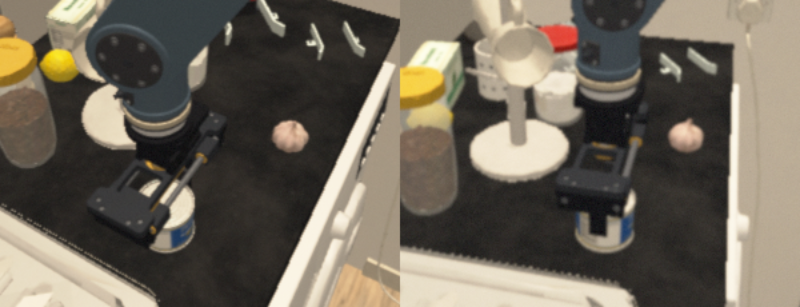

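Side and scene crops: the tin is held upright in the fingers (crop ~(175,215) and (605,225)), clear of everything. Now through the gap.

Request:
apply_moves(plan="-0.016 -0.1 0 0 0 0;-0.016 -0.2 0 0 0 0;-0.016 -0.3 0 0 0 0;-0.016 -0.4 0 0 0 0;-0.016 -0.45 0 0 0 0;-0.016 -0.45 0 0 0 0;-0.016 -0.45 0 0 0 0;-0.016 -0.45 0 0 0 0;-0.016 -0.4 0 0 0 0;-0.016 -0.3 0 0 0 0")

```text
time_s: 10.75
position: [0.4647, 0.0661, 0.0346]
tcp_rot: [[-1.0, 0.008, -0.0], [0.008, 1.0, -0.0], [0.0, -0.0, -1.0]]
force: [-0.3, -0.2, -3.7]
opening: 0.859
grasp_force: 30.0
```

Run:
```python
from h import *
np.set_printoptions(precision=4,suppress=True)
s=bot.read_state(); W=cam("wrist",s); im=capture("wrist"); cv2.imwrite("pics/w6.png",im[:,:,::-1]); print(s["time_s"],s["position"],s["force"])
# garlic: pale pixels
hsv=cv2.cvtColor(im,cv2.COLOR_RGB2HSV)
m=((im.min(2)>110)&(hsv[...,1]>20)).astype(np.uint8); m[235:]=0
n,l,st,c=cv2.connectedComponentsWithStats(m)
for i in range(1,n):
    if st[i,4]>300:
        x,y,w,h,a=st[i]; print(st[i],onz(W,*c[i],.026),onz(W,x+w/2,y+h,.026),onz(W,x,y+h/2,.026))
```

```text
10.75 [0.4647 0.0661 0.0346] [-0.3402 -0.1978 -3.7464]
[ 189   28  102  107 8020] [0.3709 0.0278 0.026 ] [0.3981 0.0259 0.026 ] [0.3711 0.002  0.026 ]
[ 253  179  124   56 2419] [0.4455 0.0683 0.026 ] [0.4566 0.0657 0.026 ] [0.4389 0.0302 0.026 ]
```

Request:
apply_moves(plan="-0.02 -0.2 0 0 0 0;-0.02 -0.35 0 0 0 0;-0.02 -0.45 0 0 0 0;-0.02 -0.45 0 0 0 0;-0.02 -0.45 0 0 0 0;-0.02 -0.45 0 0 0 0;-0.02 -0.45 0 0 0 0;-0.02 -0.45 0 0 0 0;0 -0.3 0 0 0 0;0 -0.2 0 0 0 0")

```text
time_s: 11.63
position: [0.4721, -0.1211, 0.0347]
tcp_rot: [[-1.0, 0.007, 0.001], [0.007, 1.0, -0.001], [-0.001, -0.001, -1.0]]
force: [1.0, -0.2, -2.2]
opening: 0.859
grasp_force: 30.0
```

Request:
apply_moves(plan="0 0 0 0 0 0.01;0 0 0 0 0 0.018;0 0 0 0 0 0.018;0 0 0 0 0 0.018;0 0 0 0 0 0.018;0 0 0 0 0 0.018;0 0 0 0 0 0.018;0 0 0 0 0 0.014;0 0 0 0 0 0;0 0 0 0 0 0")

```text
time_s: 12.47
position: [0.4715, -0.1187, 0.0346]
tcp_rot: [[-0.673, 0.739, -0.001], [0.739, 0.673, 0.0], [0.001, -0.0, -1.0]]
force: [0.1, -0.8, -3.5]
opening: 0.858
grasp_force: 30.0
```

```bash
cat > st.py <<'E'
from h import *
np.set_printoptions(precision=4,suppress=True)
s=bot.read_state(); O=np.array([.5525,-.2104]); a=np.radians(-47.3); d=np.array([np.cos(a),np.sin(a)]); n=np.array([-d[1],d[0]])
p=s["position"][:2]-O; R=s["tcp_rot"]
print(s["time_s"],s["position"],"cradle xy mm",p@d*1e3,p@n*1e3,"F along,lat,z",s["force"][:2]@d,s["force"][:2]@n,s["force"][2])
print("tool y yaw",np.degrees(np.arctan2(R[1,1],R[0,1])),"fwd in tool",R.T@np.r_[d,0],"lat in tool",R.T@np.r_[n,0],s["opening"])
E
python3 st.py
```

```text
12.4667 [ 0.4715 -0.1187  0.0346] cradle xy mm -122.33465142725899 2.649079965538517 F along,lat,z 0.6605648916845192 -0.49539458131800246 -3.4717667910306726
tool y yaw 42.31992064028777 fwd in tool [-1.      0.0066 -0.0006] lat in tool [ 0.0066  1.     -0.0002] 0.8580313663217054
```

Request:
apply_moves(plan="-0.05 -0.025 0 0 0 0;-0.15 -0.03 0 0 0 0;-0.2 0 0 0 0 0;-0.2 0 0 0 0 0;-0.2 0 0 0 0 0;-0.2 0 0 0 0 0;-0.2 0 0 0 0 0;-0.15 0 0 0 0 0;-0.1 0 0 0 0 0;0 0 0 0 0 0")

```text
time_s: 13.3
position: [0.5197, -0.1759, 0.0347]
tcp_rot: [[-0.671, 0.742, 0.002], [0.742, 0.671, -0.001], [-0.002, 0.001, -1.0]]
force: [-0.3, -0.7, -3.5]
opening: 0.859
grasp_force: 30.0
```

```bash
python3 st.py
python3 - <<'E'
from h import *
c=[]
for n,(u,v) in dict(scene=(370,165),side=(330,160)).items():
    im=capture(n)[v-60:v+60,u-80:u+80,::-1]; c.append(cv2.resize(im,(400,300),interpolation=cv2.INTER_CUBIC))
cv2.imwrite("pics/m.png",np.hstack(c))
E
```

```text
13.3 [ 0.5197 -0.1759  0.0347] cradle xy mm -47.563518455230664 -0.728470157672289 F along,lat,z 0.33871564007514676 -0.6654889737804887 -3.5433176392606023
tool y yaw 42.11938674316739 fwd in tool [-0.9999  0.0101  0.002 ] lat in tool [0.0101 0.9999 0.0005] 0.8592336642432749
```

View pics/m.png

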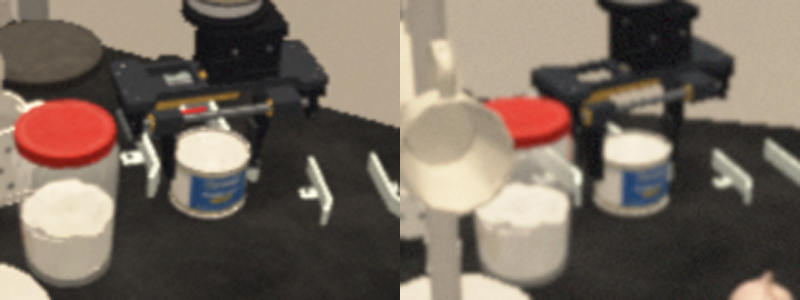

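Both crops show the tin centred in the mouth of the rails with the fingers above the rail tops. Advancing.

Request:
apply_moves(plan="-0.05 0.005 0 0 0 0;-0.07 0.002 0 0 0 0;-0.07 0 0 0 0 0;-0.07 0 0 0 0 0;-0.07 0 0 0 0 0;-0.07 0 0 0 0 0;-0.05 0 0 0 0 0;-0.04 0 0 0 0 0;0 0 0 0 0 0;0 0 0 0 0 0")

```text
time_s: 14.23
position: [0.535, -0.1926, 0.0346]
tcp_rot: [[-0.671, 0.741, -0.0], [0.741, 0.671, 0.0], [0.0, -0.0, -1.0]]
force: [-0.1, 0.5, -3.6]
opening: 0.862
grasp_force: 30.0
```

```bash
python3 st.py
```

```text
14.2333 [ 0.535  -0.1926  0.0346] cradle xy mm -24.924723710130756 -0.7620555193357155 F along,lat,z -0.42943671374820125 0.21257981349164862 -3.5568634557751135
tool y yaw 42.14624460481097 fwd in tool [-1.      0.0097 -0.0003] lat in tool [ 0.0097  1.     -0.0001] 0.8621204634038288
```

Request:
apply_moves(plan="-0.03 0 0 0 0 0;-0.03 0 0 0 0 0;-0.03 0 0 0 0 0;-0.03 0 0 0 0 0;0 0 0 0 0 0;0 0 0 0 0 0")

```text
time_s: 14.73
position: [0.5392, -0.1971, 0.0347]
tcp_rot: [[-0.671, 0.741, 0.0], [0.741, 0.671, -0.0], [-0.0, 0.0, -1.0]]
force: [0.1, -0.3, -3.5]
opening: 0.858
grasp_force: 30.0
```

Request:
apply_moves(plan="-0.01 0 0 0 0 0;-0.01 0 0 0 0 0;-0.01 0 0 0 0 0;0 0 0 0 0 0;0 0 0 0 0 0")

```text
time_s: 15.15
position: [0.5402, -0.1981, 0.0347]
tcp_rot: [[-0.671, 0.741, 0.0], [0.741, 0.671, -0.0], [-0.0, 0.0, -1.0]]
force: [0.1, 0.4, -4.2]
opening: 0.859
grasp_force: 30.0
```

```bash
python3 st.py
```

```text
15.15 [ 0.5402 -0.1981  0.0347] cradle xy mm -17.368827996353144 -0.7494211395746753 F along,lat,z -0.24757011238298884 0.31178160525983273 -4.202642190538271
tool y yaw 42.15241188534922 fwd in tool [-1.      0.0096  0.0001] lat in tool [0.0096 1.     0.    ] 0.8591862490543486
```

Request:
apply_moves(plan="-0.01 0 0 0 0 0;-0.01 0 0 0 0 0;-0.01 0 0 0 0 0;0 0 0 0 0 0;0 0 0 0 0 0")

```text
time_s: 15.57
position: [0.5412, -0.1993, 0.0347]
tcp_rot: [[-0.671, 0.741, 0.0], [0.741, 0.671, -0.0], [-0.0, 0.0, -1.0]]
force: [-0.2, 0.5, -3.3]
opening: 0.857
grasp_force: 30.0
```

Request:
apply_moves(plan="-0.01 0 0 0 0 0;-0.01 0 0 0 0 0;0 0 0 0 0 0;0 0 0 0 0 0")

```text
time_s: 15.9
position: [0.5419, -0.2, 0.0347]
tcp_rot: [[-0.671, 0.741, 0.0], [0.741, 0.671, -0.0], [-0.0, -0.0, -1.0]]
force: [0.4, 0.0, -2.7]
opening: 0.859
grasp_force: 30.0
```

Request:
apply_moves(plan="-0.01 0 0 0 0 0;-0.01 0 0 0 0 0;-0.01 0 0 0 0 0;0 0 0 0 0 0;0 0 0 0 0 0")

```text
time_s: 16.32
position: [0.5429, -0.2011, 0.0347]
tcp_rot: [[-0.671, 0.741, 0.0], [0.741, 0.671, -0.0], [-0.0, 0.0, -1.0]]
force: [0.0, 0.3, -3.0]
opening: 0.857
grasp_force: 30.0
```

Request:
apply_moves(plan="-0.01 0 0 0 0 0;-0.01 0 0 0 0 0;0 0 0 0 0 0;0 0 0 0 0 0")

```text
time_s: 16.65
position: [0.5435, -0.2019, 0.0346]
tcp_rot: [[-0.671, 0.741, 0.0], [0.741, 0.671, -0.0], [-0.0, -0.0, -1.0]]
force: [0.7, -0.5, -3.8]
opening: 0.86
grasp_force: 30.0
```

Request:
apply_moves(plan="-0.01 0 0 0 0 0;-0.01 0 0 0 0 0;-0.01 0 0 0 0 0;0 0 0 0 0 0;0 0 0 0 0 0")

```text
time_s: 17.07
position: [0.5445, -0.203, 0.0346]
tcp_rot: [[-0.671, 0.741, -0.0], [0.741, 0.671, -0.0], [-0.0, -0.0, -1.0]]
force: [0.1, -0.6, -3.4]
opening: 0.863
grasp_force: 30.0
```

Request:
apply_moves(plan="-0.01 0 0 0 0 0;-0.01 0 0 0 0 0;0 0 0 0 0 0;0 0 0 0 0 0")

```text
time_s: 17.4
position: [0.5452, -0.2037, 0.0347]
tcp_rot: [[-0.671, 0.741, 0.0], [0.741, 0.671, -0.0], [-0.0, 0.0, -1.0]]
force: [-0.4, 0.1, -3.7]
opening: 0.858
grasp_force: 30.0
```

Request:
apply_moves(plan="-0.01 0 0 0 0 0;-0.01 0 0 0 0 0;-0.01 0 0 0 0 0;0 0 0 0 0 0;0 0 0 0 0 0")

```text
time_s: 17.82
position: [0.546, -0.2046, 0.0346]
tcp_rot: [[-0.671, 0.741, -0.0], [0.741, 0.671, 0.0], [0.001, -0.0, -1.0]]
force: [-0.5, -0.7, -2.5]
opening: 0.861
grasp_force: 30.0
```

Request:
apply_moves(plan="-0.01 0 0 0 0 0;-0.01 0 0 0 0 0;0 0 0 0 0 0;0 0 0 0 0 0")

```text
time_s: 18.15
position: [0.5462, -0.2049, 0.0345]
tcp_rot: [[-0.671, 0.741, -0.001], [0.741, 0.671, 0.001], [0.002, -0.0, -1.0]]
force: [-1.3, 2.8, -3.4]
opening: 0.857
grasp_force: 30.0
```

Contact felt, about 3 N. Pressing on in small steps.

Request:
apply_moves(plan="-0.01 0 0 0 0 0;-0.01 0 0 0 0 0;0 0 0 0 0 0;0 0 0 0 0 0")

```text
time_s: 18.48
position: [0.5465, -0.2053, 0.0344]
tcp_rot: [[-0.671, 0.741, -0.002], [0.741, 0.671, 0.002], [0.003, -0.001, -1.0]]
force: [-3.2, 3.2, -0.7]
opening: 0.865
grasp_force: 30.0
```

```bash
python3 st.py
```

```text
18.4833 [ 0.5465 -0.2053  0.0344] cradle xy mm -7.820216869403541 -0.9509769299725763 F along,lat,z -4.5347646699559885 -0.12878144604139072 -0.6919403460918172
tool y yaw 42.15580367108349 fwd in tool [-1.      0.0095 -0.0028] lat in tool [ 0.0095  1.     -0.0005] 0.8645909802470001
```

Request:
apply_moves(plan="-0.01 0 0 0 0 0;-0.01 0 0 0 0 0;-0.01 0 0 0 0 0;0 0 0 0 0 0;0 0 0 0 0 0")

```text
time_s: 18.9
position: [0.5467, -0.2056, 0.0344]
tcp_rot: [[-0.671, 0.741, -0.004], [0.741, 0.671, 0.003], [0.005, -0.001, -1.0]]
force: [-3.6, 5.7, 0.3]
opening: 0.858
grasp_force: 30.0
```

```bash
python3 st.py
```

```text
18.9 [ 0.5467 -0.2056  0.0344] cradle xy mm -7.504817141654319 -1.0147059295559195 F along,lat,z -6.595641187082364 1.2478698148001968 0.28564722623760985
tool y yaw 42.1545717456481 fwd in tool [-0.9999  0.0095 -0.0052] lat in tool [ 0.0095  1.     -0.0008] 0.8576367032427881
```

Request:
apply_moves(plan="-0.01 0 0 0 0 0;-0.01 0 0 0 0 0;-0.01 0 0 0 0 0;-0.01 0 0 0 0 0;0 0 0 0 0 0;0 0 0 0 0 0")

```text
time_s: 19.4
position: [0.5469, -0.2058, 0.0344]
tcp_rot: [[-0.671, 0.741, -0.007], [0.741, 0.671, 0.005], [0.008, -0.001, -1.0]]
force: [-5.9, 8.2, 3.4]
opening: 0.86
grasp_force: 30.0
```

```bash
python3 st.py
```

```text
19.4 [ 0.5469 -0.2058  0.0344] cradle xy mm -7.226986862545362 -1.0176215299016835 F along,lat,z -10.015727677031824 1.2287249421433666 3.3613212900183425
tool y yaw 42.15689326366148 fwd in tool [-0.9999  0.0095 -0.0085] lat in tool [ 0.0095  1.     -0.0012] 0.8601039526029909
```

Request:
apply_moves(plan="-0.01 0 0 0 0 0;0 0 0 0 0 0;0 0 0 0 0 0;0 0 0 0 0 0;0 0 0 0 0 0;0 0 0 0 0 0;0 0 0 0 0 0;0 0 0 0 0 0;0 0 0 0 0 0;0 0 0 0 0 0")

```text
time_s: 20.23
position: [0.5469, -0.2058, 0.0344]
tcp_rot: [[-0.671, 0.741, -0.007], [0.741, 0.671, 0.006], [0.009, -0.001, -1.0]]
force: [-5.8, 8.8, 4.2]
opening: 0.861
grasp_force: 30.0
```

```bash
python3 st.py
```

```text
20.2333 [ 0.5469 -0.2058  0.0344] cradle xy mm -7.180851486119675 -1.0560366990710401 F along,lat,z -10.40066896778035 1.7003758232073412 4.216276174180991
tool y yaw 42.15923922700141 fwd in tool [-0.9999  0.0094 -0.0094] lat in tool [ 0.0095  1.     -0.0013] 0.8609048886170347
```

Request:
apply_moves(plan="0 0 0 0 0 0;0 0 0 0 0 0;0 0 0 0 0 0;0 0 0 0 0 0;0 0 0 0 0 0;0 0 0 0 0 0;0 0 0 0 0 0;0 0 0 0 0 0;0 0 0 0 0 0;0 0 0 0 0 0")

```text
time_s: 21.07
position: [0.5469, -0.2058, 0.0344]
tcp_rot: [[-0.671, 0.741, -0.007], [0.741, 0.671, 0.006], [0.009, -0.001, -1.0]]
force: [-5.9, 9.1, 2.7]
opening: 0.858
grasp_force: 30.0
```

```bash
python3 st.py
```

```text
21.0667 [ 0.5469 -0.2058  0.0344] cradle xy mm -7.160341383523367 -1.0441049647100775 F along,lat,z -10.678613999481655 1.8080302531517056 2.737365633455811
tool y yaw 42.15572973366361 fwd in tool [-0.9999  0.0095 -0.0094] lat in tool [ 0.0095  1.     -0.0013] 0.8578117922929227
```

Held over 1.6 s at about 10 N. Backing off gently, then releasing.

Request:
apply_moves(plan="0.02 0 0 0 0 0;0.02 0 0 0 0 0;0.02 0 0 0 0 0;0.02 0 0 0 0 0;0.02 0 0 0 0 0;0.02 0 0 0 0 0;0.02 0 0 0 0 0;0.02 0 0 0 0 0;0 0 0 0 0 0;0 0 0 0 0 0")

```text
time_s: 21.9
position: [0.546, -0.2043, 0.035]
tcp_rot: [[-0.671, 0.741, 0.003], [0.741, 0.671, -0.002], [-0.003, 0.001, -1.0]]
force: [-0.3, -0.3, -3.3]
opening: 0.858
grasp_force: 30.0
```

```bash
python3 st.py
```

```text
21.9 [ 0.546  -0.2043  0.035 ] cradle xy mm -8.857141786311066 -0.6492941962423339 F along,lat,z 0.039126824137477166 -0.42411761124870206 -3.3196181563425546
tool y yaw 42.14779114854877 fwd in tool [-0.9999  0.0096  0.003 ] lat in tool [0.0096 1.     0.0006] 0.8581502087313083
```

Request:
apply_moves(plan="0 0 0.008 0 0 0;0 0 0 0 0 0;0 0 0 0 0 0")

```text
time_s: 22.15
position: [0.5452, -0.2036, 0.0343]
tcp_rot: [[-0.671, 0.741, 0.001], [0.741, 0.671, -0.001], [-0.001, 0.0, -1.0]]
force: [-0.1, -0.3, -3.9]
opening: 0.861
grasp_force: 30.0
```

Request:
apply_moves(plan="0 0 0 0 0 0;0 0 0 0 0 0;0 0 0 0 0 0;0 0 0 0 0 0;0 0 0 0 0 0;0 0 0 0 0 0;0 0 0 0 0 0;0 0 0 0 0 0", gripper=1)

```text
time_s: 22.82
position: [0.5449, -0.2033, 0.0343]
tcp_rot: [[-0.671, 0.741, 0.0], [0.741, 0.671, -0.0], [-0.0, 0.0, -1.0]]
force: [0.1, 0.5, 0.1]
opening: 1.0
grasp_force: 0.0
```

```bash
python3 st.py
```

```text
22.8167 [ 0.5449 -0.2033  0.0343] cradle xy mm -10.369406318252173 -0.8133385427193163 F along,lat,z -0.2774500507783857 0.4274439896271469 0.06363204610704784
tool y yaw 42.14968098483338 fwd in tool [-1.      0.0096  0.0001] lat in tool [0.0096 1.     0.    ] 1.0002019184035786
```

Released cleanly. Raising straight up.

Request:
apply_moves(plan="0 0 -0.1 0 0 0;0 0 -0.2 0 0 0;0 0 -0.4 0 0 0;0 0 -0.6 0 0 0;0 0 -0.7 0 0 0;0 0 -0.7 0 0 0;0 0 -0.6 0 0 0;0 0 -0.3 0 0 0;0 0 0 0 0 0;0 0 0 0 0 0")

```text
time_s: 23.65
position: [0.5451, -0.2035, 0.2158]
tcp_rot: [[-0.671, 0.741, 0.003], [0.741, 0.671, -0.002], [-0.003, 0.001, -1.0]]
force: [0.3, 0.3, 0.4]
opening: 1.003
grasp_force: 0.0
```

Run:
```python
from h import *
s=bot.read_state(); print(s["time_s"],s["position"],s["force"])
W=cam("wrist",s); im=capture("wrist"); sc=capture("scene")
c=im[40:290,160:480,::-1]; d=sc[100:225,290:450,::-1]
cv2.imwrite("pics/f.png",np.hstack([cv2.resize(c,(400,312)),cv2.resize(d,(400,312),interpolation=cv2.INTER_CUBIC)]))
```

```text
23.65 [ 0.5451457  -0.20346724  0.21581485] [0.27321653 0.28398235 0.44135599]
```

View pics/f.png

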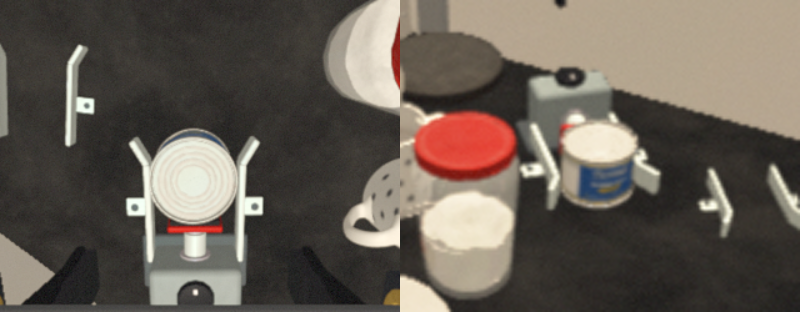

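The tin stands upright and centred between the rails (crop ~(193,180)), in front of the stamp, and the hand is clear.

```bash
python3 -c "
from rig import bot
print(bot.hand_in())"
```

```text
the job is handed in; nothing more can be done
None
```

The tin was gripped and slid to the stamp, pressed with about 10 N at the wrist for over 1.6 s, and left standing upright between the rails with the hand clear; the job is handed in, but no verdict came back.

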